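# Fold the monitor's screen home and hold its locking pin through both bushings

## Robot

A 6-joint arm with a two-finger parallel gripper is mounted at the origin on the work surface. World frame = base frame: x ahead of the robot, y to its left, z up, the work surface at z = 0. Lengths are in m, angles in rad, forces in N, time in s.
With the tool pointing down it reaches from about 0.375 to 0.9 m from the base axis. Payload 3.1 kg.
Tool frame: the origin (TCP) lies at the very end of the fingers, on their centre line; the grasp point (between the pads) lies 19 mm behind it; y points along the fingers, x is the direction in which the jaws open and shut, and the axes are right-handed (so a half turn about y gives the same grasp; the last joint's range is limited). The gripper opens to 87 mm and grips with 3 to 60 N. Pads are 19 mm wide; open, the fingers measure 117 mm over their backs; the gripper's body (75 mm by 190 mm) begins 51 mm behind the grasp point.
Start: joints at [1.028, 0.527, 1.433, -0, 1.181, -0.178], TCP at [0.223, 0.584, 0.223] pointing down, gripper open.
Joint ranges: [-3.08, 3.08], [-0.75, 2.2], [0.22, 2.44], [-1.43, 4.57], [0, 2.65], [-2.85, 2.85]. Speed limits (rad/s): [2.79, 2.79, 3.14, 3.14, 3.14, 3.14].

## Interface

Orientations are given as a unit quaternion [x, y, z, w].
In Python, from rig import robot gives the robot as it stands.
- The arm moves only by the shell command python3 -m creep 'ROWS' [FORCE]. ROWS is JSON, a list of rows, each a list of 3 entries, a list of its own where there are three numbers: the shift along the tool's x, y, z in mm, then the turn about the tool's y in rad, then the opening, from 0 (shut) to 1 (fully open). A call has 1 to 8 rows; each row shifts and turns the commanded pose from where the row before left it, along the tool's axes as they then stand; what a row does not reach is not made up. A row lasts 1/10 s, in which the tool goes at most 50 mm and 8.59 degrees, less where a joint would pass 70% of its speed; a pose out of reach is approached as far as the arm can. A call with a gripper value outside its range is refused whole. The fingers move at their own pace and stop on an object; FORCE is the grip in N (left out, the last holds). Time passes only in rows, so rows that do not move let the fingers close. It gives the time, the measured TCP pose, the force and the opening at its end, in the units of the state.
- robot.get_obs(): the state, without advancing time (a new reading comes with each control period).
- robot.camera(name): name is "side" or "top"; returns a dict with "pixels" (384x512x3 uint8, red, green, blue), "fx", "fy", "cx", "cy" (pixels), "position" and "rotation" of the camera in the world. Camera axes: x right, y up, looking along -z (the intrinsics and any distortion apply to the point x, -y, -z); pixel columns grow to the right and rows downward; lengths in m; the calibration is good to about 2 mm. A picture is of the moment at which its call begins. There is no depth.
- robot.hand_in(): hands the job in, once; it reports no verdict.
The state is a dict: "time": time; "q": joint angles; "joint_velocities": joint speeds; "joint_torque": joint torques, N m; "position": TCP position; "tool_rot": TCP orientation; "ft_force": force on the tool from outside, world axes, zero at the start; "moment": the same for the moment, N m; "grip_width": finger opening in m.
Only numpy, scipy, OpenCV 4.12 (cv2) and the standard library are available. Lean on these libraries where they do the work, as an engineer would, in place of code of your own. Each camera call takes 0.05 s, during which the arm holds its last target.

## Task

Make the bench monitor ready for transport: fold its raised screen down flat onto its rests and swivel it clockwise, seen from above, to its stop, so that the brass bushing on its tongue stands over the one on the dock. Only then thread the orange-handled locking pin from its stand down through the upper and then the lower bushing until its whole tapered nose stands out below. Finish while still gripping the pin there, held still with its flange clear of the upper bushing, and leave the other things on the bench where they are.

Things in the scene. Friction and masses are not known exactly. Their poses are not given: they have to be found in the camera images.
- tilt (a joint): Tilt of the screen (rad). 0 = folded flat on its rests (hard stop); grows to 1.0 as the free edge rises. A stiff friction hinge: stays where left, about 0.5 to 0.7 N m (3 to 6 N pressing down near the free edge) is needed to fold down.
- swivel (a joint): Swivel of the turntable that carries the screen (rad). 0 = home at its hard stop, tongue right over the lower bushing; grows to 1.0 counter-clockwise seen from above. Friction: stays where left, about 3 N at the tongue turns it. So it is brought home by pushing the tongue's side clockwise, seen from above.
- screen_hinge (a point): Middle of the screen's hinge line, 115 mm above the bench; turns with the swivel, not with the tilt. x is level, pointing from the hinge to the screen's free edge; z up. The vertical swivel axis lies 90 mm from here along x. The screen: white slab, blue face up, 22 mm thick, 220 mm wide (y), from 8 to 180 mm from the hinge; folded flat, its face is 132 mm above the bench.
- upper_bush (a point): Centre of the upper mouth of the upper bushing: a 15.5 mm through hole in the brass tongue (50 mm long, 40 wide, 16 thick, hole in its middle) sticking out from the middle of the screen's free edge. 212.5 mm from the hinge, 122.5 from the swivel axis. z = hole axis, up when folded; x away from the hinge. Folded flat, this point is 129 mm above the bench, the tongue's underside 113 mm.
- lower_bush (a point): Centre of the upper mouth of the lower bushing: a 15.5 mm through hole in the brass block (50 x 50 x 15 mm) on the side of the dock, 75 mm above the bench, underside 60 mm, free space below. z up = hole axis; x points away from the dock. The swivel axis is 122.5 mm from here along -x. The dock is a white box 180 x 180 x 75 mm under the screen, fixed to the bench.
- pin_handle (a point): Centre of the locking pin's orange round handle (20 mm diameter, 50 mm long), where it is gripped; 150 mm above the tip. z points along the pin from tip to handle. The pin, about 0.15 kg, starts upright, hanging by its flange in the stand, handle centre 160 mm above the bench; it must be lifted straight up by over 120 mm to come free.
- pin_tip (a point): Tip of the locking pin: a 12 mm steel rod, 175 mm long with its handle, whose last 12 mm taper to 5 mm at the tip. z along the pin from tip to handle. At the start 10 mm above the bench.
- pin_flange (a point): Centre of the underside of the pin's steel flange (30 mm diameter, 5 mm thick, right below the handle), 120 mm above the tip.
- stand: Pin stand, fixed to the bench: foot 100 x 90 mm, blue top plate 60 x 60 mm whose top is 130 mm above the bench, with a 15.5 mm hole in which the pin hangs. Origin at the centre of its underside. It stands to the left or to the right of the monitor.
- sensor: Bystander: black sensor box 85 x 65 x 50 mm, loose; origin at the centre of its underside. On the other side of the monitor from the stand.
- disinfectant: Bystander: white bottle, 56 mm diameter, 150 mm tall, loose; origin under its centre.
- cup: Bystander: white cup, 72 mm diameter, 85 mm tall, loose; origin under its centre.
- jar: Bystander: glass jar, 60 mm diameter, 70 mm tall, loose; origin under its centre.
- screwdriver: Bystander: green-handled screwdriver lying on the bench, loose; x along its length.
Not all that is in view belongs to the job. Of the things that look like the part that bears pin_handle, the smaller one is meant.

How it is judged:
On the way, in this order (a step that is already met when the one before it is completed fails the run):
1. the screen is folded flat and swivelled home, before the pin's nose enters the upper bushing (value of joint tilt below 0.05 rad and value of joint swivel below 0.04 rad and (horizontal distance between pin_tip and upper_bush above 0.03 m or z of pin_tip in the frame of upper_bush above 0 m)), for 0.2 s.
2. the pin is out of its stand and its nose is in or through the upper bushing, above the underside of the lower one (horizontal distance between pin_tip and upper_bush below 0.008 m and z of pin_tip in the frame of upper_bush below -0.008 m and z of pin_tip in the frame of lower_bush above -0.012 m), for 0.05 s.
At the end, for the whole second after the job is handed in: Tilt under 0.05, swivel under 0.04 rad; pin within 0.08 rad of upright, tip 8 mm or more below the lower bushing's underside, within 6 mm of its axis, off the bench; flange 2 mm or more above the upper bushing; fingers gripping the pin (over 2 N), pin still (under 20 mm/s) (value of joint tilt below 0.05 rad and value of joint swivel below 0.04 rad and z of pin_tip in the frame of lower_bush below -0.023 m and horizontal distance between pin_tip and lower_bush below 0.006 m and z of pin_flange in the frame of upper_bush above 0.002 m and horizontal distance between pin_flange and upper_bush below 0.007 m and angle between the z axis of pin_tip and the z axis of lower_bush, either way round below 0.08 rad and height (world z) of pin_tip above 0.003 m and contact force between pin and the fingers above 2 N and linear speed of pin below 0.02 m/s); the arm keeps its last pose, push and grip.
It fails at once if another thing on the bench is shifted by more than 30 mm (distance of any of sensor, disinfectant, cup, jar, screwdriver from where it was at the start of the episode above 0.03 m).
It also fails if it takes over 64 s, if anything falls off the work surface, if the arm or the gripper's body presses on something with over 40 N, if the wrist force passes 120 N, or if a joint passes its speed limit or range.

## Working session

There is one attempt and no reset: what is moved stays moved. The work goes in short steps, Python scripts to look and compute and a shell command to move; the robot and the scene stay as the last step left them, time stands still between calls to the robot, and variables do not carry over. Pictures are saved under pics/ and viewed, and the job is handed in when it is done.

```bash
ls; mkdir -p pics; python3 - <<'E'
from rig import robot
import cv2,numpy as np
for n in("side","top"):
    c=robot.camera(n); cv2.imwrite(f"pics/{n}0.png",c["pixels"][:,:,::-1])
    print(n,{k:np.round(v,4).tolist() for k,v in c.items() if k!="pixels"})
print(robot.get_obs())
E
```

```text
pics
side {'fx': 354.8398, 'fy': 354.8398, 'cx': 256.1108, 'cy': 192.3269, 'position': [-0.2669, -0.052, 0.7533], 'rotation': [0.3281, -0.3031, -0.6262, 0.639]}
top {'fx': 389.6367, 'fy': 389.6367, 'cx': 261.2193, 'cy': 192.1383, 'position': [0.4046, 0.0119, 1.1299], 'rotation': [0.0572, -0.0644, -0.6944, 0.7144]}
{'time': 0.1, 'q': array([ 1.02749141e+00,  5.28371062e-01,  1.43378392e+00, -2.65465955e-05,
        1.18140116e+00, -1.78506922e-01]), 'joint_velocities': array([-0.00099021, -0.00283061, -0.00286023,  0.00049909,  0.00166806,
        0.00132943]), 'joint_torque': array([ 9.57651264e-05, -4.40984881e+01, -1.77149159e+01,  6.34481013e-02,
        5.32611029e-02, -6.21454410e-05]), 'position': array([0.22260893, 0.58329899, 0.2216677 ]), 'tool_rot': array([ 0.58269185,  0.40038477, -0.4016428 , -0.5821042 ]), 'ft_force': array([ 0.4524577 ,  0.25982047, -0.19643976]), 'moment': array([ 0.02451531,  0.04791862, -0.02085786]), 'grip_width': 0.08711308476678532}
```

View pics/side0.png

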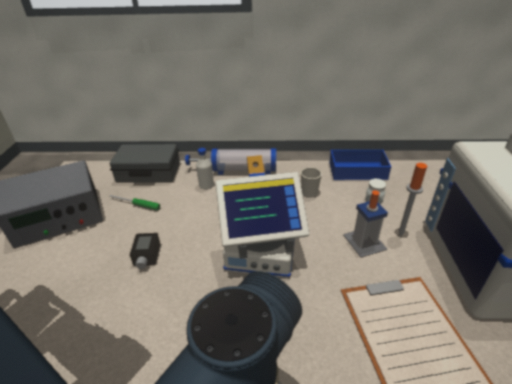

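View pics/top0.png

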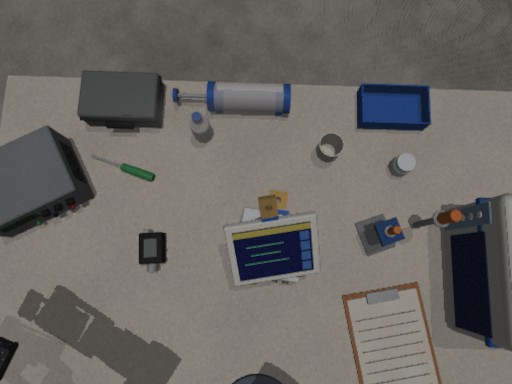

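```bash
cat > h.py <<'E'
import numpy as np,cv2
from scipy.spatial.transform import Rotation as R
from rig import robot
class Cam:
    def __init__(s,n,save=None):
        c=robot.camera(n); s.c=c; s.im=c["pixels"]; s.R=R.from_quat(c["rotation"]).as_matrix() if np.size(c["rotation"])==4 else np.array(c["rotation"]); s.p=np.array(c["position"])
        if save: cv2.imwrite(f"pics/{save}.png",s.im[:,:,::-1])
    def proj(s,P):
        v=s.R.T@(np.array(P)-s.p); c=s.c
        return np.array([c["cx"]+c["fx"]*v[0]/-v[2], c["cy"]-c["fy"]*v[1]/-v[2]])
    def ray(s,u):
        c=s.c; d=np.array([(u[0]-c["cx"])/c["fx"],-(u[1]-c["cy"])/c["fy"],-1]); d=s.R@d; return d/np.linalg.norm(d)
    def plane(s,u,z):
        d=s.ray(u); return s.p+d*(z-s.p[2])/d[2]
    def crop(s,x0,x1,y0,y1,k,name):
        cv2.imwrite(f"pics/{name}.png",cv2.resize(s.im[y0:y1,x0:x1,::-1],None,fx=k,fy=k,interpolation=cv2.INTER_CUBIC))
def tri(c1,u1,c2,u2):
    d1,d2=c1.ray(u1),c2.ray(u2)
    t=np.linalg.lstsq(np.stack([d1,-d2],1),c2.p-c1.p,rcond=None)[0]
    a=c1.p+t[0]*d1;b=c2.p+t[1]*d2
    return (a+b)/2,np.linalg.norm(a-b)
E
python3 - <<'E'
from h import *
t=Cam("top");s=Cam("side")
print(t.R,s.R,list(t.c))
print(t.proj([0,0,0]),s.proj([0,0,0]),t.proj([.2226,.583,.22]),s.proj([.2226,.583,.22]))
t.crop(210,340,180,300,6,"tz1"); s.crop(200,330,140,290,5,"sz1"); t.crop(340,480,140,260,5,"tz2"); s.crop(330,440,150,260,6,"sz2")
E
```

```text
[[ 0.02720625  0.98481675 -0.17145198]
 [-0.99954985  0.02897074  0.00779732]
 [ 0.01264602  0.17116266  0.98516162]] [[ 3.20799526e-02  6.01372145e-01 -7.98324758e-01]
 [-9.99208981e-01  5.15980602e-04 -3.97636176e-02]
 [-2.35008119e-02  7.98968883e-01  6.00913001e-01]] ['pixels', 'fx', 'fy', 'cx', 'cy', 'position', 'rotation']
[256.23133194 413.1716745 ] [242.44535154 426.82990806] [ -4.60422605 336.27233332] [-35.99428368 255.63237727]
```

View pics/tz1.png

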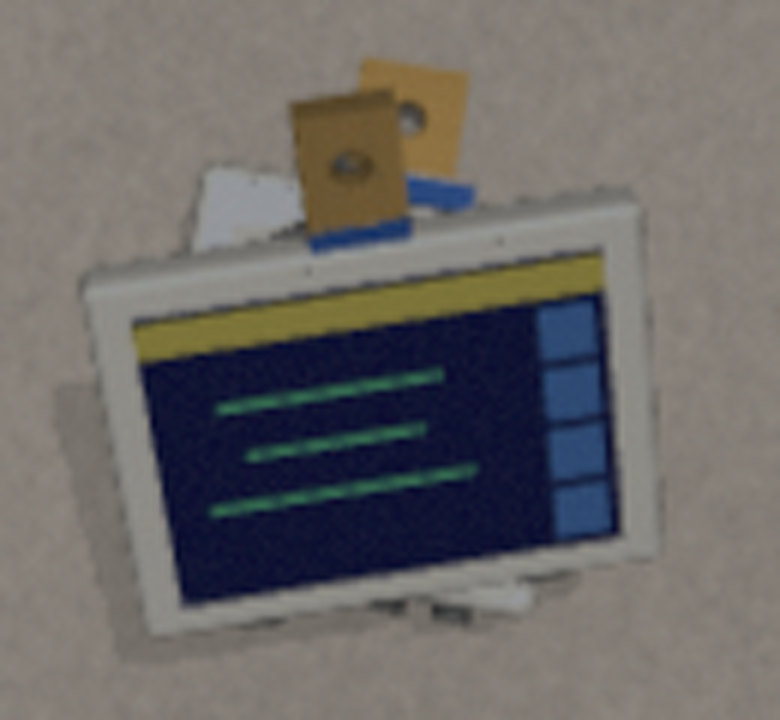

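View pics/sz1.png

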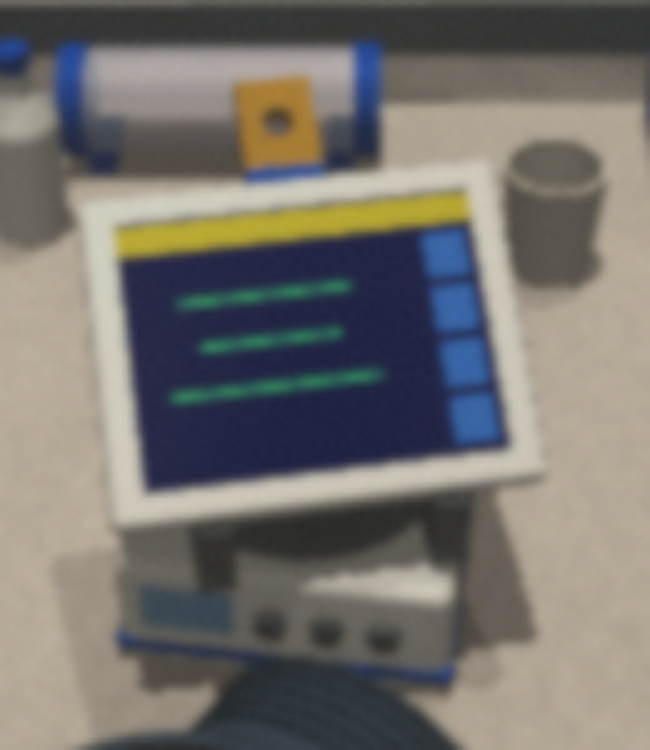

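View pics/tz2.png

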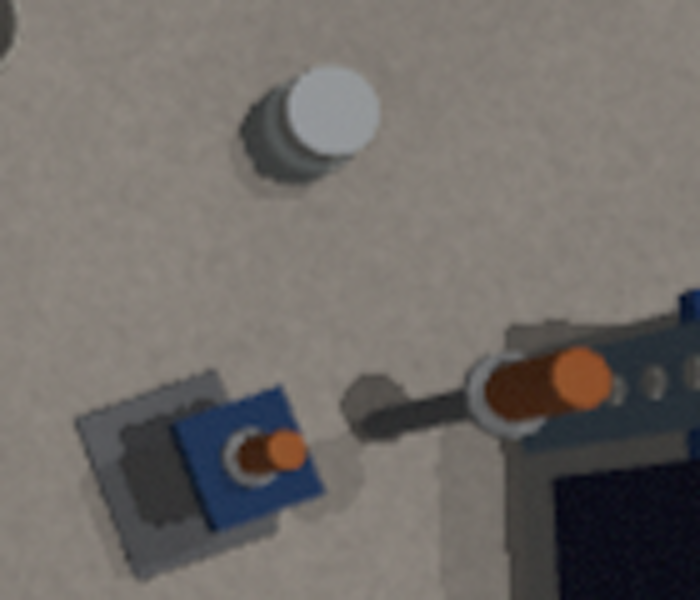

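View pics/sz2.png

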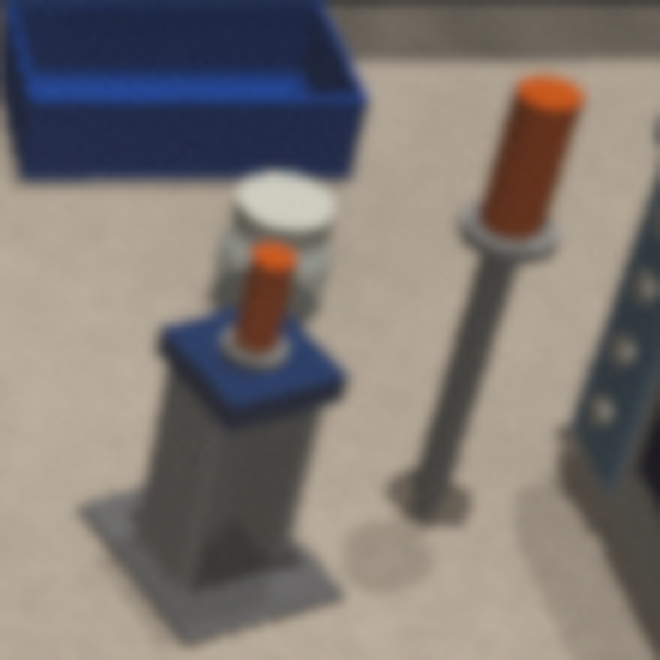

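```bash
python3 - <<'E'
from h import *
t=Cam("top");s=Cam("side")
f=lambda x,y,k,x0,y0: ((x+.5)/k-.5+x0,(y+.5)/k-.5+y0)
T1=lambda x,y:f(x,y,6,210,180); S1=lambda x,y:f(x,y,5,200,140); T2=lambda x,y:f(x,y,5,340,140); S2=lambda x,y:f(x,y,6,330,150)
np.set_printoptions(precision=4,suppress=True)
lb=t.plane(T1(410,118.5),.075);print("lower",lb, "blk corners",t.plane(T1(362,58),.075),t.plane(T1(470,72),.075),t.plane(T1(458,180),.075))
print("upper",tri(t,T1(352,167),s,S1(278,120)))
print("handletop",tri(t,T2(287,450),s,S2(272,258)), t.plane(T2(287,450),.185))
for n,a,b in (("FL",(90,285),(80,205)),("FR",(637,200),(490,162)),("NR",(655,550),(545,468)),("NL",(150,632),(120,520))):
    print(n,tri(t,T1(*a),s,S1(*b)))
print("plate c",t.plane(T2((175+282+325+215)/4,(428+385+492+530)/4),.13),"foot",[t.plane(T2(*q),.0) for q in((78,420),(215,370),(140,580))])
# other: jar, big pin, cup, sensor
E
```

```text
lower [ 0.5695 -0.0427  0.075 ] blk corners [ 0.5969 -0.0201  0.075 ] [ 0.5919 -0.0698  0.075 ] [ 0.5419 -0.0651  0.075 ]
upper (array([ 0.5224, -0.0122,  0.2536]), np.float64(0.0006402283550262241))
handletop (array([ 0.4863, -0.3272,  0.1859]), np.float64(0.0012228602763322061)) [ 0.4863 -0.3282  0.185 ]
FL (array([0.4768, 0.0877, 0.2313]), np.float64(0.0015080139238143522))
FR (array([ 0.5157, -0.1236,  0.2313]), np.float64(0.0009176504356536698))
NR (array([ 0.3807, -0.1463,  0.1385]), np.float64(0.0023159641612490187))
NL (array([0.3421, 0.0623, 0.1393]), np.float64(0.002886802668159733))
plate c [ 0.486  -0.3283  0.13  ] foot [array([ 0.5163, -0.2731,  0.    ]), array([ 0.5479, -0.3539,  0.    ]), array([ 0.4253, -0.3075,  0.    ])]
```

```bash
cat >> h.py <<'E'
np.set_printoptions(precision=4,suppress=True)
def go(target,yaw=None):
    "print the tool-frame shift (mm) to world target and state"
    o=robot.get_obs(); M=R.from_quat(o["tool_rot"]).as_matrix()
    print("t",round(o["time"],2),"pos",o["position"],"F",o["ft_force"],"w",round(o["grip_width"],4),"q",o["q"])
    print("xax",M[:,0],"yax",M[:,1],"zax",M[:,2])
    if target is not None: print("shift mm",1000*M.T@(np.array(target)-o["position"]))
E
python3 - <<'E'
from h import *
go([.492,-.018,.30])
t=Cam("top");s=Cam("side")
f=lambda x,y,k,x0,y0: ((x+.5)/k-.5+x0,(y+.5)/k-.5+y0)
T2=lambda x,y:f(x,y,5,340,140); S2=lambda x,y:f(x,y,6,330,150)
print("decoy top",tri(t,T2(582,378),s,S2(549,95)),"base",t.plane(T2(373,408),0))
print("jar",t.plane(T2(333,110),.07),tri(t,T2(333,110),s,S2(285,203)))
print("sensor",t.plane((150,248),.05),"bottle",t.plane((196,118),.15))
E
```

```text
t 0.3 pos [0.2228 0.5837 0.2222] F [ 0.5209 -0.8255 -0.1071] w 0.0871 q [ 1.0275  0.5279  1.4331  0.      1.1814 -0.1785]
xax [ 0.3568  0.9342 -0.0007] yax [-0.0004 -0.0006 -1.    ] zax [-0.9342  0.3568  0.0001]
shift mm [-466.0738  -77.5258 -466.1179]
decoy top (array([ 0.5174, -0.4405,  0.2501]), np.float64(0.0011217328183821458)) base [ 0.5283 -0.446   0.    ]
jar [ 0.6882 -0.4018  0.07  ] (array([ 0.6878, -0.4008,  0.0714]), np.float64(0.0007293561750639847))
sensor [0.4286 0.3033 0.05  ] bottle [0.7682 0.1813 0.15  ]
```

```bash
python3 -m creep '[[[0,-12,0],0.145,0],[[0,-12,0],0.145,0],[[0,-12,0],0.145,0],[[0,-12,0],0.145,0],[[0,-12,0],0.145,0],[[0,-12,0],0.145,0],[[0,-12,0],0.145,0],[[0,-12,0],0.145,0]]' 10
python3 -m creep '[[[0,0,0],0.15,0],[[0,0,0],0,0]]'
python3 -c "
from h import *
go([.49,-.02,.31])"
```

```text
time: 1.2
position: [0.2229, 0.5838, 0.3191]
tool_rot: [0.707, 0.014, -0.014, -0.707]
ft_force: [-0.5, 0.0, 0.2]
grip_width: 0.0308
time: 1.4
position: [0.223, 0.584, 0.3191]
tool_rot: [-0.706, 0.036, -0.037, 0.706]
ft_force: [-0.1, -0.0, -0.1]
grip_width: 0.015
t 1.4 pos [0.223  0.584  0.3191] F [-0.0984 -0.0347 -0.0733] w 0.015 q [ 1.0275  0.4386  1.3111 -0.      1.3909  1.1313]
xax [ 0.9946 -0.1036  0.0004] yax [ 0.0005  0.0008 -1.    ] zax [0.1036 0.9946 0.0009]
shift mm [ 328.105     8.7163 -573.0778]
```

```bash
python3 -m creep '[[[20,0,-36],0,0],[[20,0,-36],0,0],[[20,0,-36],0,0],[[20,0,-36],0,0],[[20,0,-36],0,0],[[20,0,-36],0,0],[[20,0,-36],0,0],[[20,0,-36],0,0]]'
python3 -m creep '[[[20,0,-36],0,0],[[20,0,-36],0,0],[[20,0,-36],0,0],[[20,0,-36],0,0],[[20,0,-36],0,0],[[20,0,-36],0,0],[[20,0,-36],0,0],[[20,0,-33],0,0]]'
python3 -c "
from h import *
go([.487,-.02,.235])
t=Cam('top','t1');s=Cam('side','s1')"
```

```text
time: 2.2
position: [0.3522, 0.2792, 0.3184]
tool_rot: [0.706, -0.035, 0.035, -0.706]
ft_force: [1.7, 0.1, -0.4]
grip_width: 0.0006
time: 3.0
position: [0.4818, -0.0211, 0.3183]
tool_rot: [-0.706, 0.036, -0.036, 0.706]
ft_force: [-0.4, -0.1, -0.5]
grip_width: 0.0007
t 3.0 pos [ 0.4818 -0.0211  0.3183] F [-0.3683 -0.136  -0.541 ] w 0.0007 q [-0.276   0.2205  1.6485  0.      1.273  -0.175 ]
xax [ 0.9949 -0.1008 -0.0005] yax [-0.0005  0.0002 -1.    ] zax [0.1008 0.9949 0.0001]
shift mm [ 5.0581 83.3306  1.5785]
```

View pics/s1.png

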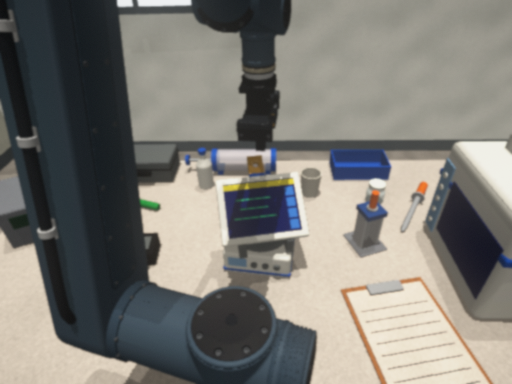

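View pics/t1.png

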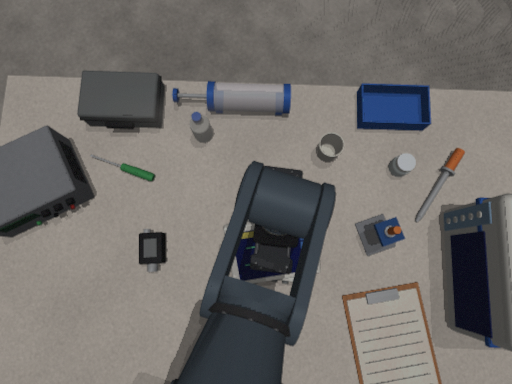

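The arm is over the screen. The larger decoy pin has toppled by itself and now lies clear of the job, and the pin in its stand has not changed. Next I press down.

```bash
python3 -m creep '[[[1,20,0],0,0],[[1,20,0],0,0],[[1,20,0],0,0],[[1,15,0],0,0],[[0,0,0],0,0]]'
python3 -m creep '[[[0,5,0],0,0],[[0,5,0],0,0],[[0,5,0],0,0],[[0,5,0],0,0],[[0,5,0],0,0],[[0,5,0],0,0]]'
```

```text
time: 3.6
position: [0.4836, -0.0185, 0.2415]
tool_rot: [-0.706, 0.038, -0.034, 0.707]
ft_force: [-0.3, -0.1, 0.6]
grip_width: 0.0003
time: 4.2
position: [0.4862, -0.0199, 0.2137]
tool_rot: [0.706, -0.036, 0.037, -0.706]
ft_force: [0.4, 0.2, 4.4]
grip_width: 0.0005
```

Contact force is about 4 N, as expected. I keep going down.

```bash
python3 -m creep '[[[0,7,0],0,0],[[0,7,0],0,0],[[0,7,0],0,0],[[0,7,0],0,0],[[0,7,0],0,0],[[0,7,0],0,0],[[0,7,0],0,0],[[0,7,0],0,0]]'
python3 -m creep '[[[0,5,0],0,0],[[0,5,0],0,0],[[0,5,0],0,0],[[0,3,0],0,0]]'
```

```text
time: 5.0
position: [0.4862, -0.0197, 0.1571]
tool_rot: [0.706, -0.036, 0.037, -0.706]
ft_force: [2.5, 0.6, 5.2]
grip_width: 0.0002
time: 5.4
position: [0.486, -0.0197, 0.1392]
tool_rot: [0.706, -0.037, 0.037, -0.706]
ft_force: [2.8, 1.1, 3.7]
grip_width: 0.0005
```

```bash
python3 -m creep '[[[0,3,0],0,0],[[0,2,0],0,0],[[0,2,0],0,0]]'
python3 -m creep '[[[0,2,0],0,0],[[0,1,0],0,0],[[0,0,0],0,0]]'
```

```text
time: 5.7
position: [0.486, -0.0197, 0.1325]
tool_rot: [0.706, -0.036, 0.037, -0.706]
ft_force: [2.1, 0.4, 3.7]
grip_width: 0.0006
time: 6.0
position: [0.4861, -0.0197, 0.1321]
tool_rot: [0.706, -0.036, 0.037, -0.706]
ft_force: [-1.1, 2.1, 24.9]
grip_width: 0.0007
```

```bash
python3 -m creep '[[[0,-20,0],0,0],[[0,-20,0],0,0],[[0,0,0],0,0]]'
python3 -c "
from h import *
go([.566,.046,.17])"
```

```text
time: 6.3
position: [0.4848, -0.0196, 0.1705]
tool_rot: [0.706, -0.037, 0.036, -0.706]
ft_force: [0.5, 0.6, -0.8]
grip_width: 0.0005
t 6.3 pos [ 0.4848 -0.0196  0.1705] F [ 0.5061  0.6443 -0.7749] w 0.0005 q [-0.2708  0.4201  1.831  -0.0007  0.8909 -0.1669]
xax [ 0.9947 -0.1033 -0.0006] yax [-0.0007 -0.0004 -1.    ] zax [ 0.1033  0.9947 -0.0004]
shift mm [73.983   0.4094 73.605 ]
```

```bash
python3 -m creep '[[[25,0,25],0,0],[[25,0,25],0,0],[[24,0,24],0,0],[[0,0,0],0,0]]'
python3 -c "
from h import *
t=Cam('top','t2');s=Cam('side','s2')
t.crop(200,340,150,300,5,'t2z');s.crop(190,340,130,290,5,'s2z')
"
```

```text
time: 6.7
position: [0.5684, 0.0483, 0.1678]
tool_rot: [-0.706, 0.036, -0.035, 0.706]
ft_force: [-1.0, -0.9, 0.4]
grip_width: 0.0007
```

View pics/t2z.png

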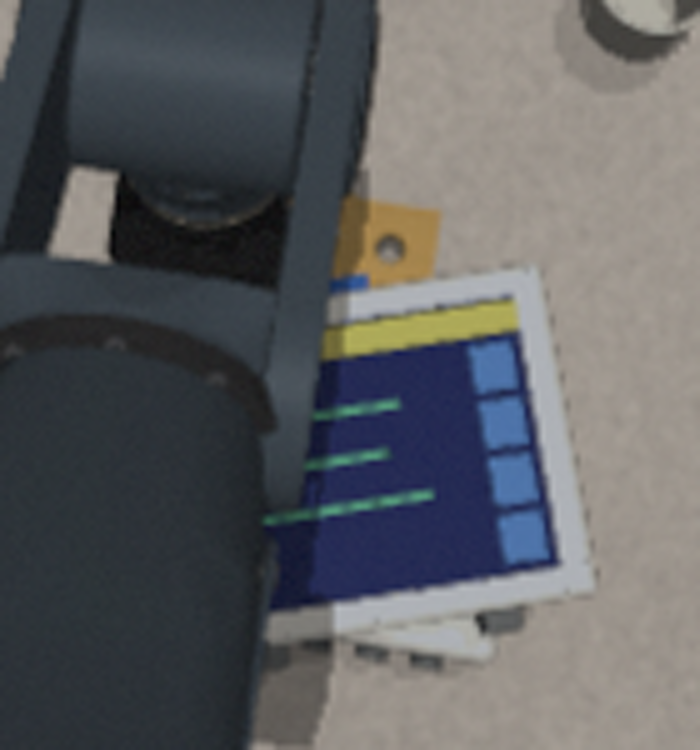

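View pics/s2z.png

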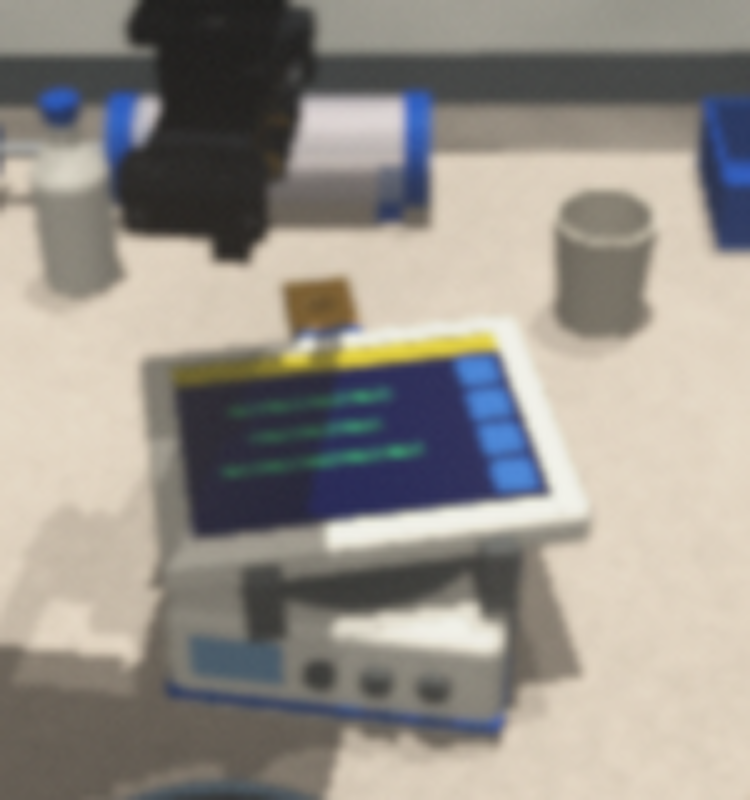

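```bash
python3 - <<'E'
from h import *
s=Cam("side")
for q in((284,284),(348,278),(356,328),(293,334)):
    print(s.plane(((q[0]+.5)/5-.5+190,(q[1]+.5)/5-.5+130),.129))
print(Cam("top").plane((200+391.5/5-.5, 150+247/5-.5),.075))
go([.568,.048,.105])
E
```

```text
[0.592  0.0194 0.129 ]
[ 0.5981 -0.0189  0.129 ]
[ 0.5487 -0.0247  0.129 ]
[0.5429 0.0115 0.129 ]
[ 0.5707 -0.0424  0.075 ]
t 6.9 pos [0.5646 0.046  0.1681] F [-0.1799  0.049   0.3089] w 0.0004 q [-0.1157  0.5209  1.6322 -0.0006  0.9935 -0.0113]
xax [ 0.9946 -0.1039 -0.005 ] yax [-0.005   0.0001 -1.    ] zax [ 0.1039  0.9946 -0.0004]
shift mm [ 3.5261 63.0416  2.3876]
```

```bash
python3 -m creep '[[[4,16,0],0,0],[[2,16,0],0,0],[[0,16,0],0,0],[[0,15,0],0,0],[[0,0,0],0,0]]'
python3 -m creep '[[[0,0,-6],0,0],[[0,0,-6],0,0],[[0,0,-6],0,0],[[0,0,-6],0,0],[[0,0,-5],0,0]]'
python3 -m creep '[[[0,0,-5],0,0],[[0,0,-5],0,0],[[0,0,-5],0,0]]'
```

```text
time: 7.4
position: [0.5697, 0.045, 0.1044]
tool_rot: [-0.706, 0.04, -0.035, 0.706]
ft_force: [-0.3, -0.3, -0.2]
grip_width: 0.0005
time: 7.9
position: [0.5712, 0.0164, 0.1074]
tool_rot: [-0.706, 0.036, -0.038, 0.706]
ft_force: [2.3, 2.8, 0.7]
grip_width: 0.0002
time: 8.2
position: [0.5687, 0.0015, 0.1067]
tool_rot: [-0.706, 0.036, -0.037, 0.706]
ft_force: [3.0, 3.1, 0.1]
grip_width: 0.0003
```

```bash
python3 -m creep '[[[0,0,-4],0,0],[[0,0,-3],0,0],[[0,0,-3],0,0]]'
python3 -m creep '[[[0,0,-2],0,0],[[0,0,-2],0,0],[[0,0,0],0,0]]'
```

```text
time: 8.5
position: [0.5677, -0.0082, 0.1066]
tool_rot: [-0.706, 0.037, -0.037, 0.706]
ft_force: [4.7, 6.9, 1.4]
grip_width: 0.0006
time: 8.8
position: [0.5677, -0.0084, 0.1066]
tool_rot: [-0.704, 0.037, -0.039, 0.709]
ft_force: [5.6, 15.1, -0.4]
grip_width: 0.0004
```

```bash
python3 -m creep '[[[0,0,0],0,0],[[0,0,10],0,0],[[0,0,12],0,0],[[0,-35,0],0,0],[[0,-40,0],0,0],[[0,-40,0],0,0],[[0,-40,10],0,0],[[0,-35,10],0,0]]'
python3 -m creep '[[[0,0,40],0,0],[[0,0,40],0,0],[[0,0,40],0,0],[[0,0,40],0,0],[[0,0,0],0,0]]'
python3 -c "
from h import *
go(None)
t=Cam('top','t3');s=Cam('side','s3')
t.crop(230,330,170,270,7,'t3z');s.crop(200,330,150,290,5,'s3z');t.crop(360,430,200,260,10,'t3p');s.crop(340,410,170,250,8,'s3p')
"
```

```text
time: 9.6
position: [0.5703, 0.0294, 0.2982]
tool_rot: [0.707, -0.037, 0.037, -0.706]
ft_force: [0.8, 0.3, -0.0]
grip_width: 0.0008
time: 10.1
position: [0.5867, 0.1929, 0.2958]
tool_rot: [-0.706, 0.036, -0.034, 0.706]
ft_force: [-0.3, 0.1, 0.7]
grip_width: 0.0003
t 10.1 pos [0.5867 0.1929 0.2958] F [-0.2627  0.1429  0.6961] w 0.0003 q [0.1367 0.4471 1.3613 0.0006 1.335  0.2354]
xax [ 0.9951 -0.0987 -0.0019] yax [-0.0019  0.0003 -1.    ] zax [0.0987 0.9951 0.0001]
```

View pics/t3z.png

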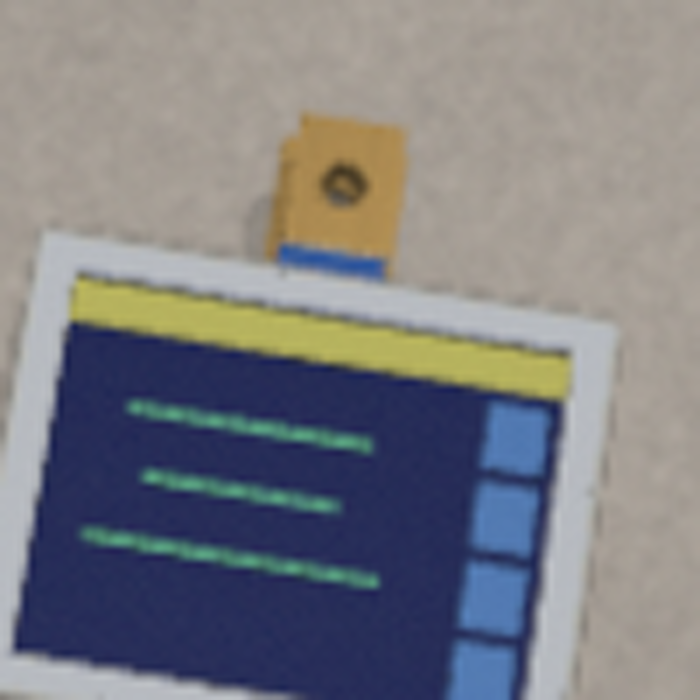

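View pics/s3z.png

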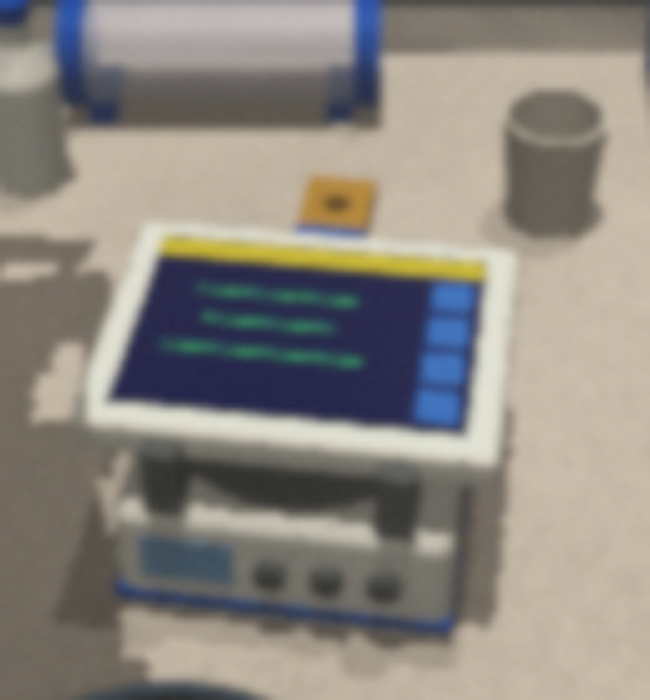

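View pics/t3p.png

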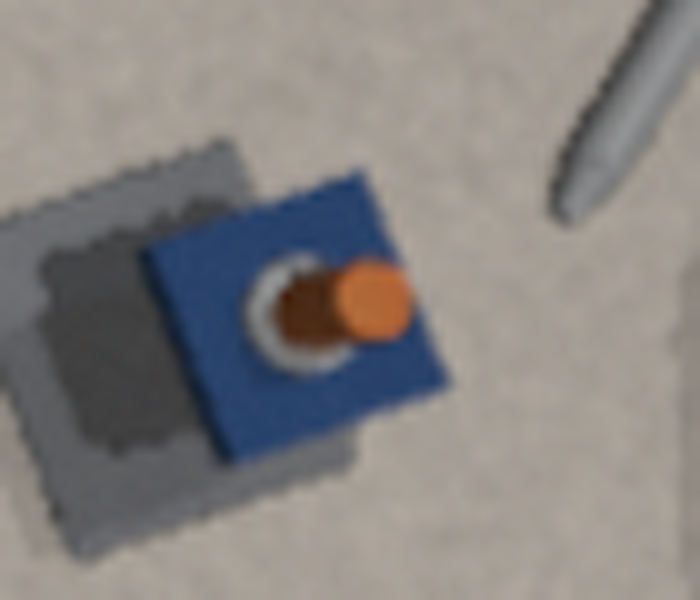

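View pics/s3p.png

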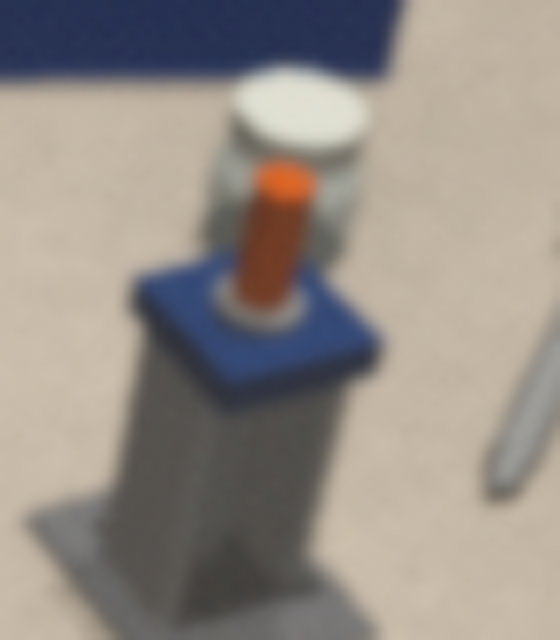

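```bash
python3 - <<'E'
from h import *
t=Cam("top");s=Cam("side")
f=lambda q,k,x0,y0: ((q[0]+.5)/k-.5+x0,(q[1]+.5)/k-.5+y0)
T=lambda *q:f(q,7,230,170); S=lambda *q:f(q,5,200,150)
print("upper",t.plane(T(344,185),.129),tri(t,T(344,185),s,S(337,203.5)),s.plane(S(337,203.5),.129))
def ang(c,a,b,z):
    v=c.plane(b,z)-c.plane(a,z); return np.degrees(np.arctan2(v[1],v[0]))
print("screen edges", ang(t,T(45,233),T(618,328),.132)+90, ang(s,S(152,222),S(517,254),.132)+90, ang(s,S(88,420),S(497,463),.132)+90)
print("dock bottom front", ang(s,S(118,595),S(452,632),.0)+90,ang(s,S(118,595),S(452,632),.005)+90)
print("pin top",t.plane(f((372,300),10,360,200),.185),tri(t,f((372,300),10,360,200),s,f((287,183),8,340,170)))
o=[t.plane(f(q,10,360,200),.13) for q in((150,248),(362,170),(450,385),(235,465))];print("plate",np.mean(o,0))
print("flange",t.plane(f((304,313),10,360,200),.135))
print("lower block left edge", ang(t,T(283,140),T(268,255),.075)+180)
E
```

```text
upper [ 0.5699 -0.0418  0.129 ] (array([ 0.5696, -0.0421,  0.1311]), np.float64(0.0008380613754623833)) [ 0.5725 -0.0425  0.129 ]
screen edges -7.835448054431694 -8.04365591300899 -8.00928102932427
dock bottom front -7.349772730800524 -7.34977273080051
pin top [ 0.4864 -0.3276  0.185 ] (array([ 0.4863, -0.3275,  0.1861]), np.float64(0.0007031189787745421))
plate [ 0.4864 -0.3284  0.13  ]
flange [ 0.4869 -0.3279  0.135 ]
lower block left edge 354.02665235221343
```

```bash
python3 -m creep '[[[-4,0,-38],0,0.7],[[-4,0,-38],0,0.7],[[-4,0,-38],0,0.7],[[-4,0,-38],0,0.7],[[-4,0,-38],0,0.7],[[-4,0,-38],0,0.7],[[-4,0,-38],0,0.7],[[-4,0,-38],0,0.7]]'
python3 -m creep '[[[-4,0,-38],0,0.7],[[-4,0,-38],0,0.7],[[-4,0,-38],0,0.7],[[-3,0,-38],0,0.7],[[0,0,-38],0,0.7],[[0,0,-30],0,0.7],[[0,0,0],0,0.7],[[0,0,0],0,0.7]]'
python3 -c "
from h import *
go([.4864,-.3278,.141])"
```

```text
time: 11.1
position: [0.5229, -0.1132, 0.2967]
tool_rot: [0.706, -0.038, 0.037, -0.706]
ft_force: [1.4, -1.1, 0.2]
grip_width: 0.0557
time: 11.9
position: [0.4852, -0.3285, 0.2962]
tool_rot: [-0.706, 0.038, -0.038, 0.706]
ft_force: [-0.4, -0.5, 0.5]
grip_width: 0.0612
t 11.9 pos [ 0.4852 -0.3285  0.2962] F [-0.4316 -0.4511  0.5205] w 0.0612 q [-0.7858  0.3994  1.4409 -0.      1.303  -0.6782]
xax [ 0.9942 -0.1074 -0.0013] yax [-0.0012  0.0012 -1.    ] zax [0.1074 0.9942 0.001 ]
shift mm [  1.3432 155.2059   0.7184]
```

```bash
python3 -m creep '[[[1,30,0.5],0,0.7],[[0,30,0],0,0.7],[[0,30,0],0,0.7],[[0,25,0],0,0.7],[[0,20,0],0,0.7],[[0,12,0],0,0.7],[[0,7,0],0,0.7],[[0,0,0],0,0.7]]'
python3 -c "
from h import *
go([.4864,-.3278,.141])
t=Cam('top','t4');s=Cam('side','s4')
s.crop(320,430,130,250,6,'s4z');t.crop(350,450,190,270,7,'t4z')"
```

```text
time: 12.7
position: [0.4876, -0.3264, 0.1422]
tool_rot: [-0.706, 0.037, -0.036, 0.706]
ft_force: [-0.5, 0.4, 0.4]
grip_width: 0.0609
t 12.7 pos [ 0.4876 -0.3264  0.1422] F [-0.4525  0.3942  0.3929] w 0.0609 q [-0.7803  0.5791  1.6047 -0.      0.9591 -0.6767]
xax [ 0.9946 -0.1034 -0.001 ] yax [-0.0009  0.0009 -1.    ] zax [0.1034 0.9946 0.0008]
shift mm [-1.0137  1.2083 -1.4935]
```

View pics/s4z.png

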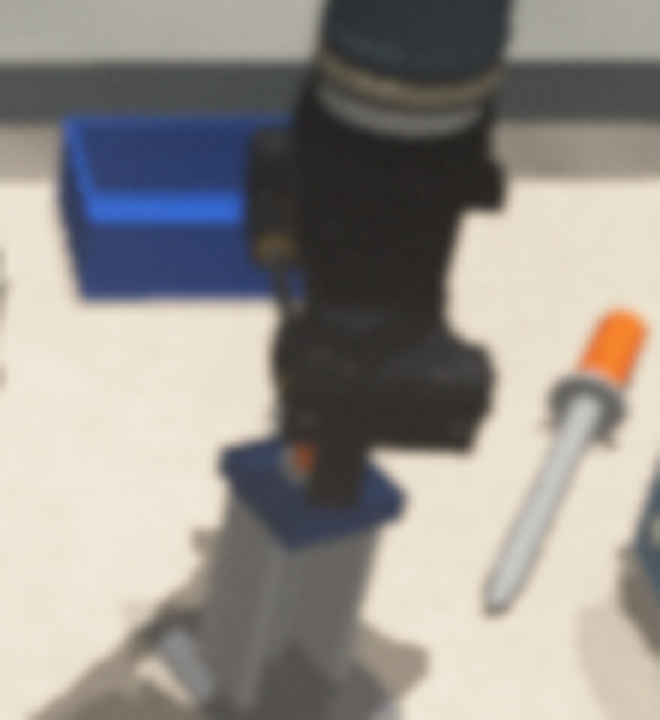

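The fingers are either side of the orange handle. Now I close and lift.

```bash
python3 -m creep '[[[0,0,0],0,0],[[0,0,0],0,0],[[0,0,0],0,0],[[0,0,0],0,0],[[0,0,0],0,0],[[0,0,0],0,0],[[0,0,0],0,0],[[0,0,0],0,0]]' 40
python3 -m creep '[[[0,-10,0],0,0],[[0,-15,0],0,0],[[0,-20,0],0,0],[[0,0,0],0,0]]'
```

```text
time: 13.6
position: [0.4881, -0.3272, 0.1426]
tool_rot: [0.706, -0.037, 0.037, -0.706]
ft_force: [1.3, -0.9, 0.7]
grip_width: 0.0192
time: 14.0
position: [0.489, -0.3282, 0.1904]
tool_rot: [0.707, -0.035, 0.038, -0.705]
ft_force: [-0.0, 0.4, -0.6]
grip_width: 0.0192
```

```bash
python3 -m creep '[[[0,-22,0],0,0],[[0,-22,0],0,0],[[0,-22,0],0,0],[[0,-22,0],0,0],[[0,-22,0],0,0],[[0,-10,0],0,0],[[0,0,0],0,0]]'
python3 -c "
from h import *
t=Cam('top','t5');s=Cam('side','s5')
go([.57,-.0424,.31])
s.crop(310,420,90,250,4,'s5z');t.crop(350,500,150,300,5,'t5z')"
```

```text
time: 14.7
position: [0.4879, -0.3273, 0.3084]
tool_rot: [0.707, -0.036, 0.037, -0.706]
ft_force: [0.3, -0.8, -1.5]
grip_width: 0.0189
t 14.8 pos [ 0.4871 -0.3265  0.3063] F [ 0.557  -0.5467 -1.7286] w 0.0197 q [-0.7809  0.3915  1.425  -0.0002  1.3277 -0.6768]
xax [ 0.9946 -0.1039 -0.0021] yax [-0.002   0.0017 -1.    ] zax [0.1039 0.9946 0.0015]
shift mm [ 52.9798  -3.393  291.15  ]
```

View pics/s5z.png

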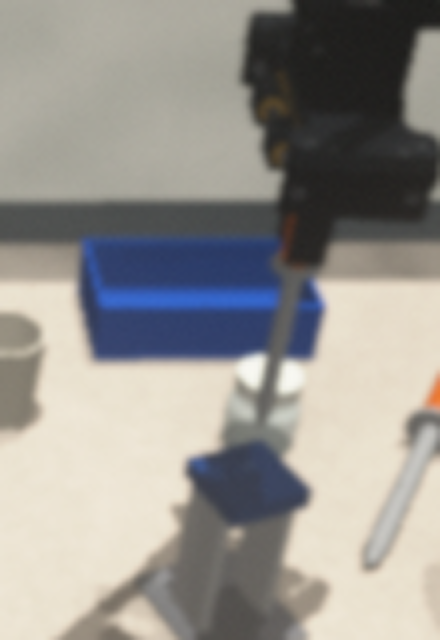

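View pics/t5z.png

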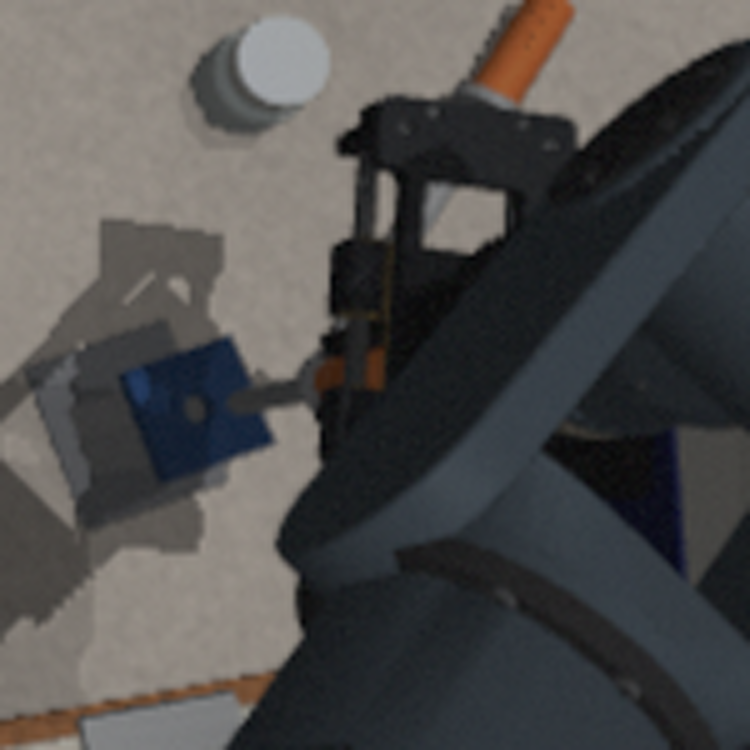

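```bash
python3 - <<'E'
from h import *
t=Cam("top");s=Cam("side")
f=lambda q,k,x0,y0: ((q[0]+.5)/k-.5+x0,(q[1]+.5)/k-.5+y0)
T=lambda *q:f(q,5,350,150); S=lambda *q:f(q,4,310,90)
print("tip",tri(t,T(231,403),s,S(262.5,423)),"top at z.175",t.plane(T(231,403),.175))
print("flange",tri(t,T(311,382),s,S(293,266)), t.plane(T(311,382),.295))
P=[];
for i in range(8): robot.camera("top"); P.append(robot.get_obs()["position"])
print(np.mean(P,0),np.std(P,0))
s.crop(355,400,150,210,12,'s6z');t.crop(385,435,210,240,14,'t6z')
E
```

```text
tip (array([ 0.4854, -0.3284,  0.1771]), np.float64(0.0007452200032821376)) top at z.175 [ 0.4856 -0.3287  0.175 ]
flange (array([ 0.485 , -0.323 ,  0.2969]), np.float64(0.005610002940297864)) [ 0.4854 -0.3208  0.295 ]
[ 0.4875 -0.3268  0.3067] [0.0002 0.0002 0.0005]
```

View pics/t6z.png

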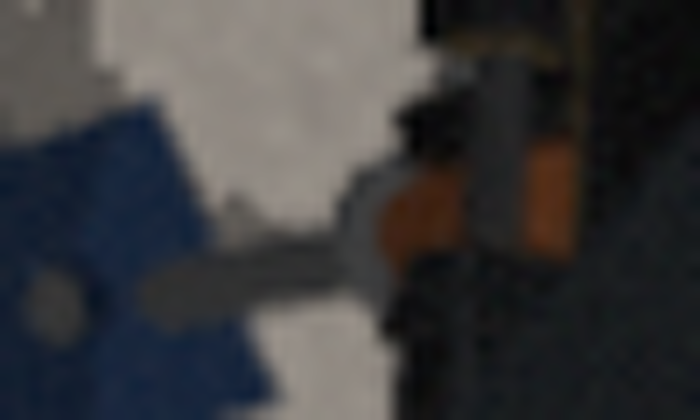

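View pics/s6z.png

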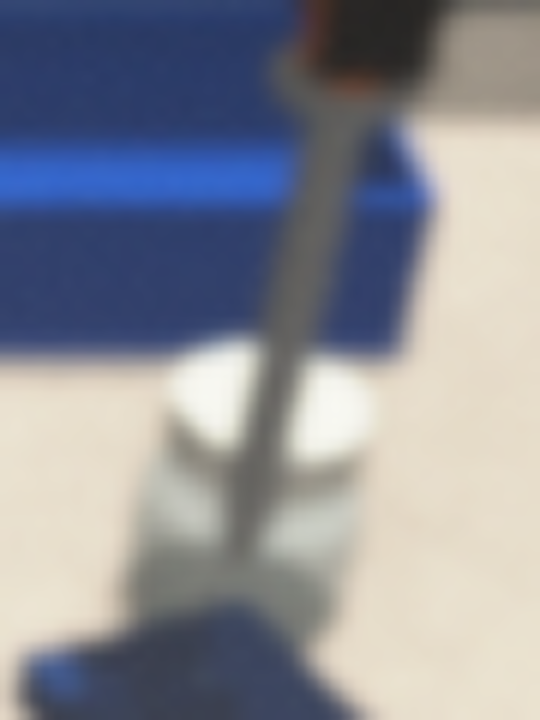

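```bash
python3 - <<'E'
from h import *
t=Cam("top");s=Cam("side")
f=lambda q,k,x0,y0: ((q[0]+.5)/k-.5+x0,(q[1]+.5)/k-.5+y0)
T=lambda *q:f(q,14,385,210); S=lambda *q:f(q,12,355,150)
n1=np.cross(t.ray(T(200,290)),t.ray(T(330,265))); n2=np.cross(s.ray(S(335,150)),s.ray(S(245,530)))
d=np.cross(n1,n2); d/=np.linalg.norm(d); print(d*np.sign(d[2]))
print(tri(t,T(150,300),s,S(240,560)))
# expected image of a vertical pin with tip at measured spot
tip=np.array([.4856,-.3285,.176])
for h in (0,.05,.1): print(h,((t.proj(tip+[0,0,h])-[385,210]+.5)*14-.5),((s.proj(tip+[0,0,h])-[355,150]+.5)*12-.5))
E
```

```text
[-0.0033 -0.0095  0.9999]
(array([ 0.4836, -0.3269,  0.1758]), np.float64(0.0002876968680823989))
0 [158.3    288.9293] [246.1275 553.6982]
0.05 [264.4506 266.3798] [287.9104 367.4062]
0.1 [382.792  241.2405] [332.5577 168.3434]
```

```bash
python3 -m creep '[[[5,0,20],0,0],[[6,0,35],0,0],[[7,0,38],0,0],[[7,0,38],0,0],[[7,0,38],0,0],[[7,0,38],0,0],[[7,0,38],0,0],[[5,0,28],0,0]]'
python3 -m creep '[[[3,0,15],0,0],[[0,0,5],0,0],[[0,0,0],0,0],[[0,0,0],0,0],[[0,0,0],0,0]]'
python3 -c "
from h import *
t=Cam('top','t7');s=Cam('side','s7')
go(None)
s.crop(235,295,120,210,8,'s7z');t.crop(230,330,150,250,7,'t7z')"
```

```text
time: 16.2
position: [0.5672, -0.0585, 0.3078]
tool_rot: [-0.706, 0.036, -0.036, 0.706]
ft_force: [0.6, 0.0, -0.9]
grip_width: 0.0194
time: 16.7
position: [0.5717, -0.0426, 0.3075]
tool_rot: [0.706, -0.037, 0.037, -0.706]
ft_force: [-0.6, -0.1, -1.3]
grip_width: 0.0192
t 16.8 pos [ 0.5718 -0.0424  0.3076] F [ 0.0639 -0.1979 -1.5548] w 0.0193 q [-0.2687  0.3696  1.4569 -0.0003  1.3151 -0.163 ]
xax [ 0.9944 -0.1054 -0.    ] yax [-0.0001 -0.0003 -1.    ] zax [ 0.1054  0.9944 -0.0003]
```

View pics/s7z.png

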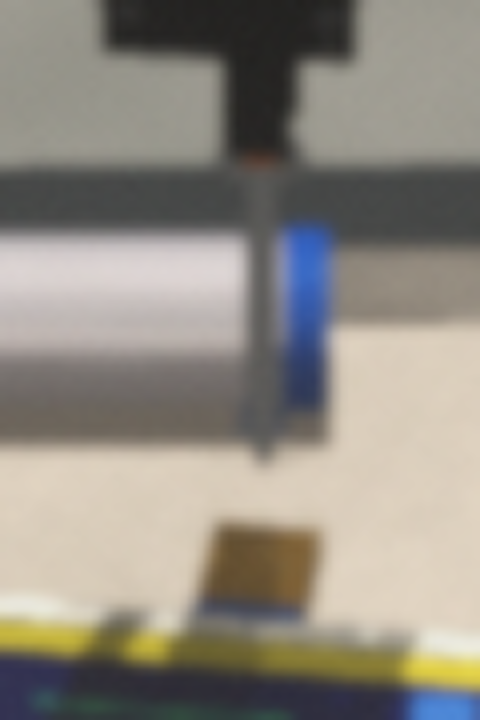

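View pics/t7z.png

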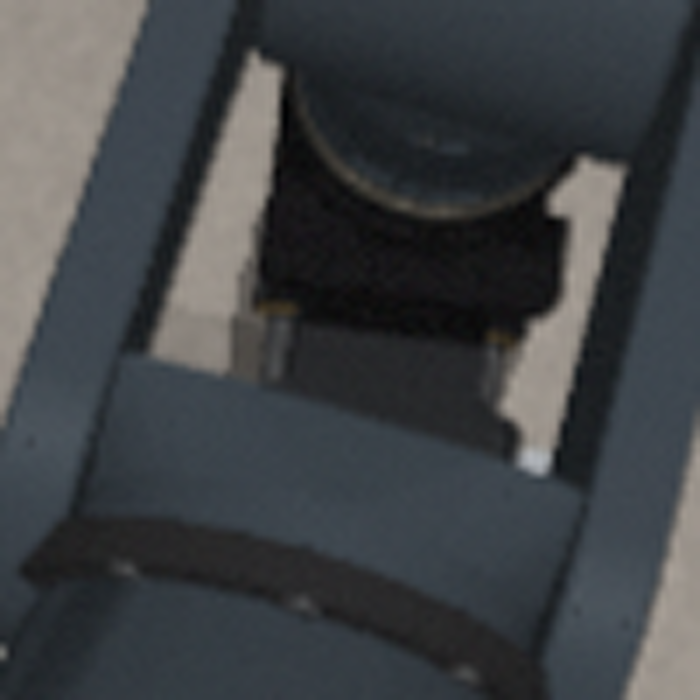

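```bash
python3 - <<'E'
from h import *
s=Cam("side")
f=lambda q,k,x0,y0: ((q[0]+.5)/k-.5+x0,(q[1]+.5)/k-.5+y0)
S=lambda *q:f(q,8,235,120)
for z in(.174,.177): print("tip",s.plane(S(263.5,464),z))
print("tongue corners",[s.plane(S(*q),.129) for q in((217,523),(322,528),(309,615),(197,603))])
# axis line lateral check
print([s.plane(S(x,y),z) for x,y,z in((262,180,.295),(264,440,.18))])
g=robot.camera  # same hole, earlier pixel
print("hole side",s.plane(f((337,203.5),5,200,150),.129))
E
```

```text
tip [ 0.5733 -0.0442  0.174 ]
tip [ 0.5689 -0.0442  0.177 ]
tongue corners [array([ 0.5995, -0.0263,  0.129 ]), array([ 0.5963, -0.0657,  0.129 ]), array([ 0.5429, -0.0605,  0.129 ]), array([ 0.5499, -0.02  ,  0.129 ])]
[array([ 0.563 , -0.0442,  0.295 ]), array([ 0.5797, -0.0443,  0.18  ])]
hole side [ 0.5725 -0.0425  0.129 ]
```

```bash
python3 -m creep '[[[0,10,1.3],0,0],[[0,10,0],0,0],[[0,10,0],0,0],[[0,8,0],0,0],[[0,0,0],0,0],[[0,0,0],0,0]]'
python3 -c "
from h import *
s=Cam('side','s8')
go(None)
s.crop(245,290,150,210,12,'s8z')"
```

```text
time: 17.45
position: [0.5721, -0.0399, 0.2692]
tool_rot: [-0.706, 0.037, -0.037, 0.706]
ft_force: [0.2, -0.4, -2.3]
grip_width: 0.0191
t 17.5 pos [ 0.5723 -0.04    0.2696] F [-0.3834 -1.4557 -1.8608] w 0.0195 q [-0.2644  0.4061  1.5079 -0.      1.2272 -0.1605]
xax [ 0.9946 -0.1037  0.0004] yax [ 0.0004 -0.0001 -1.    ] zax [ 0.1037  0.9946 -0.0001]
```

View pics/s8z.png

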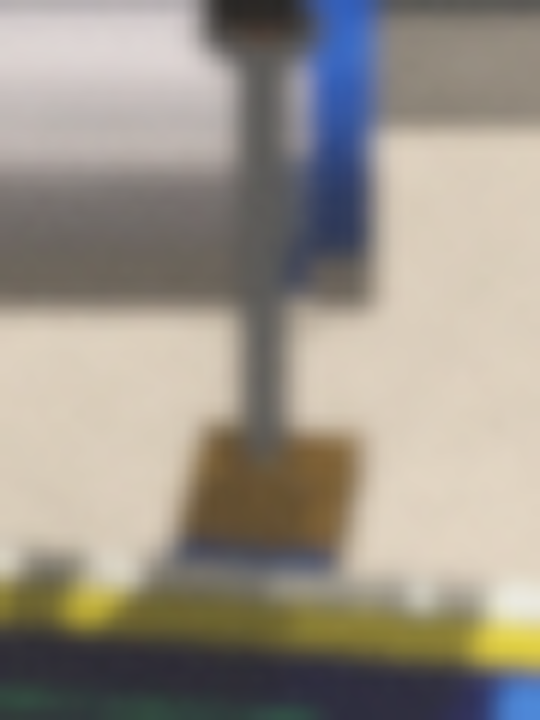

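```bash
python3 - <<'E'
from h import *
s=Cam("side")
F=lambda q,k,x0,y0: ((q[0]+.5)/k-.5+x0,(q[1]+.5)/k-.5+y0)
im=cv2.imread("pics/s3.png").astype(float).sum(2)
sub=im[180:197,255:280]; print(sub[5:15,2:22].astype(int))
for z in(.136,.138): print("tip",s.plane(F((263,468),12,245,150),z))
im=s.im.astype(float).sum(2)
for r in (170,175,180,184): print(r,im[r,258:276].astype(int))
E
```

```text
[[534 528 525 515 491 463 446 447 451 460 467 469 477 487 490 490 492 499
  512 526]
 [528 529 525 508 471 424 397 396 397 408 410 414 418 425 425 435 436 453
  483 519]
 [529 529 522 498 450 399 379 376 373 376 381 382 384 383 386 393 397 420
  466 515]
 [534 531 521 489 431 389 371 363 354 345 349 356 362 372 380 380 380 403
  456 517]
 [537 533 520 477 421 384 364 345 315 293 287 302 331 359 376 377 371 391
  453 518]
 [532 531 508 463 410 379 364 330 283 251 244 258 300 349 374 375 368 393
  464 528]
 [533 525 499 447 396 374 360 340 300 264 256 273 314 351 370 373 366 405
  482 535]
 [534 525 489 434 390 376 372 362 340 321 317 330 352 370 377 374 376 424
  500 539]
 [534 517 478 421 387 378 377 375 368 366 360 364 373 376 378 372 376 434
  511 541]
 [532 505 458 412 388 381 377 375 375 374 376 376 378 380 379 366 379 444
  515 544]]
tip [ 0.5717 -0.041   0.136 ]
tip [ 0.569 -0.041  0.138]
170 [301 298 305 301 302 300 290 275 273 267 257 236 227 217 207 211 232 320]
175 [419 420 415 411 407 394 356 309 283 289 327 393 426 420 408 409 425 467]
180 [612 609 607 607 607 583 509 384 301 310 390 504 587 615 619 616 616 618]
184 [611 605 597 576 545 519 468 380 305 304 379 492 569 590 590 593 599 605]
```

```bash
python3 -m creep '[[[0,0,-1],0,0],[[0,4,0],0,0],[[0,4,0],0,0],[[0,4,0],0,0],[[0,4,0],0,0],[[0,0,0],0,0]]'
```

```text
time: 18.15
position: [0.5714, -0.0408, 0.2527]
tool_rot: [-0.706, 0.037, -0.036, 0.706]
ft_force: [0.0, 0.0, -1.8]
grip_width: 0.0192
```

```bash
python3 -m creep '[[[0,4,0],0,0],[[0,4,0],0,0],[[0,4,0],0,0],[[0,0,0],0,0]]'
python3 -m creep '[[[0,5,0],0,0],[[0,5,0],0,0],[[0,5,0],0,0],[[0,5,0],0,0],[[0,0,0],0,0]]'
```

```text
time: 18.55
position: [0.5715, -0.0408, 0.2408]
tool_rot: [-0.706, 0.037, -0.036, 0.706]
ft_force: [0.0, -0.2, -1.3]
grip_width: 0.0193
time: 19.05
position: [0.5714, -0.0408, 0.2205]
tool_rot: [-0.706, 0.037, -0.036, 0.706]
ft_force: [1.2, -0.6, -1.3]
grip_width: 0.0192
```

```bash
python3 -m creep '[[[0,4,0],0,0],[[0,4,0],0,0],[[0,4,0],0,0],[[0,4,0],0,0],[[0,0,0],0,0]]'
python3 -m creep '[[[0,4,0],0,0],[[0,4,0],0,0],[[0,4,0],0,0],[[0,4,0],0,0],[[0,0,0],0,0]]'
```

```text
time: 19.55
position: [0.5715, -0.0408, 0.2048]
tool_rot: [-0.706, 0.037, -0.036, 0.706]
ft_force: [0.6, -0.5, -1.5]
grip_width: 0.0188
time: 20.05
position: [0.5715, -0.0408, 0.1888]
tool_rot: [-0.706, 0.037, -0.036, 0.706]
ft_force: [-0.3, -0.5, -0.7]
grip_width: 0.0191
```

Tip is at about z 0.056, through the lower bushing with no contact force. I carry on to about z 0.03.

```bash
python3 -m creep '[[[0,5,0],0,0],[[0,5,0],0,0],[[0,5,0],0,0],[[0,5,0],0,0],[[0,5,0],0,0],[[0,2,0],0,0],[[0,0,0],0,0],[[0,0,0],0,0]]'
python3 -c "
from h import *
s=Cam('side','s9');t=Cam('top','t9')
go(None)
s.crop(190,340,110,290,4,'s9z')"
```

```text
time: 20.85
position: [0.5721, -0.041, 0.1626]
tool_rot: [0.706, -0.037, 0.037, -0.706]
ft_force: [0.0, 0.8, -2.2]
grip_width: 0.0191
t 20.95 pos [ 0.5722 -0.041   0.1628] F [ 0.138   0.3801 -1.7304] w 0.0193 q [-0.2663  0.5346  1.6229  0.      0.9834 -0.1623]
xax [ 0.9946 -0.1038  0.0006] yax [ 0.0006 -0.0002 -1.    ] zax [ 0.1038  0.9946 -0.0001]
```

View pics/s9z.png

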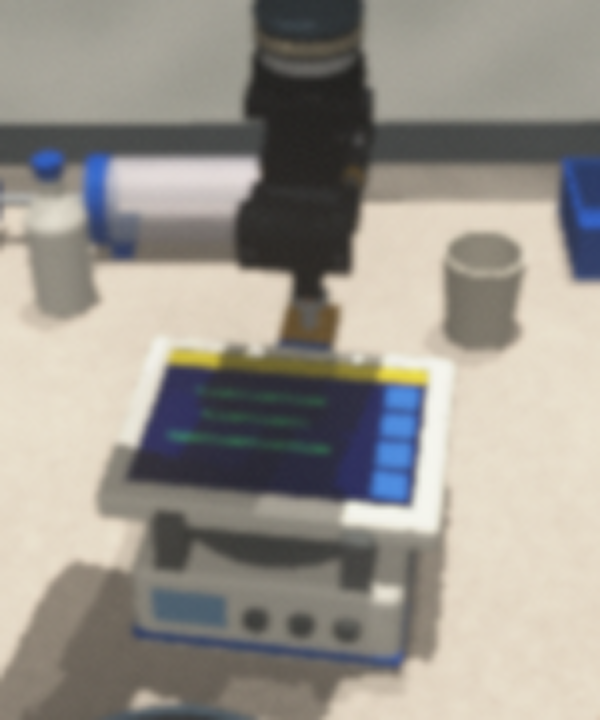

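View pics/t9.png

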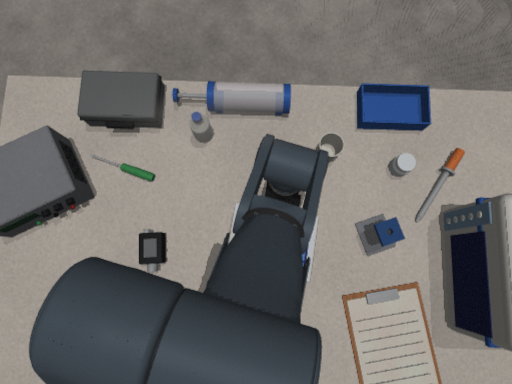

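The pin enters the tongue's bushing, with its rod just visible at about (310,305) in the side crop. The flange is clear of the tongue by about 20 mm, and the screen is still flat and square with the dock. Sensor, bottle, cup, jar and screwdriver are where they were. I let it settle, then hand in.

```bash
python3 -m creep '[[[0,0,0],0,0],[[0,0,0],0,0],[[0,0,0],0,0]]' 40
python3 -c "
from h import *
go(None); print(robot.hand_in())"
```

```text
time: 21.25
position: [0.572, -0.041, 0.1627]
tool_rot: [0.706, -0.037, 0.037, -0.706]
ft_force: [0.1, 0.1, -3.0]
grip_width: 0.0192
t 21.25 pos [ 0.572  -0.041   0.1627] F [ 0.0511  0.1463 -3.0486] w 0.0192 q [-0.2663  0.5348  1.6232  0.      0.9835 -0.1622]
xax [ 0.9946 -0.1039  0.0002] yax [ 0.0002 -0.     -1.    ] zax [ 0.1039  0.9946 -0.    ]
the job is handed in; nothing more can be done
None
```

I folded the screen flat, swivelled it to its stop, then threaded the small orange-handled pin through both bushings. I handed the job in at 21.25 s with the pin still gripped. The rig gave no verdict.

**Last checks:**
- **Screen:** pressing it down met a hard stop at 132 mm. Pushing the tongue met its stop at about 15 N. In the images the two bushings were within about 1 mm of each other before threading.
- **Pin height:** from the gripper height, the tip is at about z = 0.030, so about 30 mm below the lower bushing. The flange is about 20 mm above the upper bushing.
- **Pin upright and held:** it measured within about 0.01 rad of upright before threading. It went through with no noticeable side force. The last command set a 40 N grip, the opening held at 19 mm, and the arm was still.
- **Other things on the bench:** the sensor, bottle, cup, jar and screwdriver look unmoved in the last pictures.

**Not confirmed or in disagreement:**
- The tip below the lower bushing is hidden from both cameras, so its position there comes from the arm pose only.
- The two cameras disagreed by about 2.5 mm on the upper bushing along x. I used the top view, and the smooth entry supports it.
- The larger look-alike pin toppled early on, while the arm was nowhere near it. It lies clear of the job.

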